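# Find the slack board clip by feel and rehouse its board

### The job

One of the three spring clips on the rack has lost its grip, though they all look alike: find it by feel, with a gentle straight pull up on the boards' pull bars, never drawing a board out of a sound clip. Take the board out of the slack clip, press it gently but fully home in the clip of the single stand, upright and centred, and leave the other two boards fully seated in the rack. Do not force anything, leave the other things on the bench where they are, and let go at the end.

Things in the scene. Friction and masses are not known exactly. Their poses are not given: they have to be found in the camera images.
- rack: Aluminium bar screwed to the bench, 90 (x) by 250 (y) by 12 mm tall, origin under its centre. Three spring clips that look alike, 80 mm apart along y, each hold one board upright on the bar, the board's faces square to the rack's y. Which clip is slack changes from start to start.
- seat_a (a point): Seat of the rack's clip at its -y end, on the bar's top, 12 mm over the bench. Each clip is 50 mm wide (x): a fixed steel cheek on the board's -y side and a dark hinged jaw, sprung against the board, on its +y side, gripping it 22 mm above the seat. Flared lips reach 38 mm above the seat, so 62 mm of the board stand free above them.
- seat_b (a point): Seat of the rack's middle clip. A sound clip lets its board slip only at a pull of about 6.5 to 10 N, the board's own weight included.
- seat_c (a point): Seat of the rack's clip at its +y end. The slack clip lets its board slip at a pull of less than 3.5 N, the board's own weight included, and drags about that much until the board has risen 22 mm.
- stand: Aluminium foot screwed to the bench, 100 (x) by 90 (y) by 12 mm tall, origin under its centre. In its middle stands one empty, sound spring clip like the rack's, axes alike: lips about 18 mm apart at the top, 50 mm over the bench, narrowing to 3 mm at the jaw's nose, 34 mm over the bench.
- seat_stand (a point): Seat of the stand's clip, on the foot's top, 12 mm over the bench: where the middle of a board's lower edge comes to rest. x along the board's width, y through its thickness, z up. Pushing a board in takes 15 to 24 N to wedge the jaw open, then a steady 10 to 15 N to slide down; it stops hard on the foot.
- board_a: Circuit board on a smooth aluminium carrier, standing on edge: 90 mm wide (x), 5 mm thick (y), 85 mm tall, with a pull bar on top, 50 mm wide (x), 12 mm thick (y), 84 to 100 mm up, that grips well. About 110 to 175 g. Origin: middle of the lower edge, z up. May go in either way round. Its letter tells neither its place in the rack nor its clip's grip. On the circuit side: a few flat black chips.
- board_b: Circuit board on a smooth aluminium carrier, standing on edge: 90 mm wide (x), 5 mm thick (y), 85 mm tall, with a pull bar on top, 50 mm wide (x), 12 mm thick (y), 84 to 100 mm up, that grips well. About 110 to 175 g. Origin: middle of the lower edge, z up. May go in either way round. Its letter tells neither its place in the rack nor its clip's grip. On the circuit side: a square metal can and a tall black connector.
- board_c: Circuit board on a smooth aluminium carrier, standing on edge: 90 mm wide (x), 5 mm thick (y), 85 mm tall, with a pull bar on top, 50 mm wide (x), 12 mm thick (y), 84 to 100 mm up, that grips well. About 110 to 175 g. Origin: middle of the lower edge, z up. May go in either way round. Its letter tells neither its place in the rack nor its clip's grip. On the circuit side: a row of four black blocks and a white connector.
- stack: Bystander: a stack of four green boards, 96 by 92 mm and 132 mm tall, on four rods; origin at the centre of its underside.
- screwdriver: Bystander: a screwdriver 170 mm long lying on the bench; origin under its middle.
- mug: Bystander: a white mug, 80 mm wide and 95 mm tall; origin at the centre of its underside.
- screw_tray: Bystander: a low steel tray, 120 by 90 by 20 mm; origin at the centre of its underside.

How it is judged:
By the outcome, as a careful person would: the job done as asked, in the order asked, and still so for the second after the job is handed in, with the robot touching nothing.
It also fails if it takes over 67 s, if anything falls off the work surface, if the arm or the gripper's body presses on something with over 40 N, if the wrist force passes 120 N, or if a joint passes its speed limit or range.

### The arm

A 6-joint arm with a two-finger parallel gripper is mounted at the origin on the work surface. World frame = base frame: x ahead of the robot, y to its left, z up, the work surface at z = 0. Lengths are in mm, angles in degrees, forces in N, time in s.
With the tool pointing down it reaches from about 300 to 850 mm from the base axis. Payload 4.2 kg.
Tool frame: the origin (TCP) lies midway between the tips of the shut fingers; the grasp point (between the pads) lies 19 mm behind it; z points along the fingers, y is the direction in which the jaws open and shut (so a half turn about z gives the same grasp; the last joint's range is limited). The gripper opens to 91 mm and grips with 3 to 60 N. Pads are 32 mm wide; open, the fingers measure 118 mm over their backs; the gripper's body (76 mm by 178 mm) begins 60 mm behind the grasp point.
Start: joints at [70.818, 18.312, 89.639, -0, 72.044, -1.146], TCP at [178.038, 546.759, 213.976] pointing down, gripper open.
Joint ranges: [-177.97, 177.97], [-48.28, 115.42], [12.27, 149.76], [-77.06, 257.06], [2.81, 150.46], [-146.56, 146.56]. Speed limits (degrees/s): [147.25, 147.25, 180, 180, 180, 180].

### API

Orientations are given as [roll, pitch, yaw] about the fixed x, y, z axes, in that order (R = Rz(yaw) Ry(pitch) Rx(roll)).
In Python, from workcell import env gives the robot as it stands.
- The arm moves only by the shell command python3 -m jog 'ROWS' [FORCE]. ROWS is JSON, a list of rows, each an object of numbers: "dx", "dy", "dz": the shift along the world's x, y, z in m; "wx", "wy", "wz": the turn, a rotation vector about the world's x, y, z in rad; "grip": the gripper's target within -1 to 1 (shut at 1, half-way at 0, fully open at -1). In form: [{"dx": .., "dy": .., "dz": .., "wx": .., "wy": .., "wz": .., "grip": ..}, ...]. A call has 1 to 10 rows; each row shifts and turns the commanded pose from where the row before left it; what a row does not reach is not made up. A row lasts 1/10 s, in which the tool goes at most 50 mm and 8.59 degrees, less where a joint would pass 70% of its speed; a pose out of reach is approached as far as the arm can. A call with a gripper value outside its range is refused whole. The fingers move at their own pace and stop on an object; FORCE is the grip in N (left out, the last holds). Time passes only in rows, so rows that do not move let the fingers close. It gives the time, the measured TCP pose, the force and the opening at its end, in the units of the state.
- env.state(): the state, without advancing time (a new reading comes with each control period).
- env.grab_frame(name): name is "side" or "top" or "wrist"; returns the picture (480x640x3 uint8, red, green, blue); there is no depth.
- env.get_calibration(name): a dict with "fx", "fy", "cx", "cy" (pixels), "R" (3x3) and "t" (3): a world point X has camera coordinates R X + t. Camera axes: x right, y down, z forward; pixel columns grow to the right and rows downward; lengths in mm; the calibration is good to about 2 mm. A picture is of the moment at which its call begins: read the wrist's pose just before it. get_calibration takes no time and is no camera call; for the wrist camera it gives the pose at the moment of the call.
- env.job_done(): hands the job in, once; it reports no verdict.
The state is a dict: "time_s": time; "qpos": joint angles; "qvel": joint speeds; "effort": joint torques, N m; "ee_pos": TCP position; "ee_rot": TCP orientation; "force": force on the tool from outside, world axes, zero at the start; "torque": the same for the moment, N m; "gripper_width": finger opening in mm.
Only numpy, scipy, OpenCV 4.12 (cv2) and the standard library are available. Lean on these libraries where they do the work, as an engineer would, in place of code of your own. Each camera call takes 0.05 s, during which the arm holds its last target. There are 200 camera calls.

## Working session

There is one attempt and no reset: what is moved stays moved. The work goes in short steps, Python scripts to look and compute and a shell command to move; the robot and the scene stay as the last step left them, time stands still between calls to the robot, and variables do not carry over. Pictures are saved under pics/ and viewed, about 8 in all and at most 12, crops included, and the job is handed in when it is done.

```bash
ls; mkdir -p pics; python3 - <<'E'
from workcell import env
import cv2
s=env.state();print({k:s[k] for k in('time_s','ee_pos','ee_rot','force','gripper_width')})
for n in("top","side"):
    cv2.imwrite(f"pics/{n}0.png",env.grab_frame(n)[:,:,::-1]); c=env.get_calibration(n);print(n,c)
E
```

```text
pics
{'time_s': 0.0, 'ee_pos': array([177.865078  , 546.26550568, 213.11853325]), 'ee_rot': array([-1.79898851e+02,  1.93654205e-05,  1.61966498e+02]), 'force': array([ 0.09427815, -0.1685359 , -0.26146223]), 'gripper_width': 91.25092578396196}
top {'fx': 595.4641546716326, 'fy': 595.4641546716326, 'cx': 325.5083068182751, 'cy': 238.24679777421775, 'R': array([[ 0.0199779 , -0.99958332,  0.02083436],
       [-0.98044317, -0.02366756, -0.19537409],
       [ 0.19578578, -0.01652374, -0.98050747]]), 't': array([ -28.67938123,  646.06841535, 1411.16923449])}
side {'fx': 543.5870368606162, 'fy': 543.5870368606162, 'cx': 326.30937131423013, 'cy': 241.68971408280112, 'R': array([[ 0.93417843, -0.35658105,  0.01267324],
       [-0.26261472, -0.71118036, -0.65211655],
       [ 0.24154537,  0.60586504, -0.75801279]]), 't': array([-575.27173658,  185.47498263, 1462.46669247])}
```

View pics/top0.png

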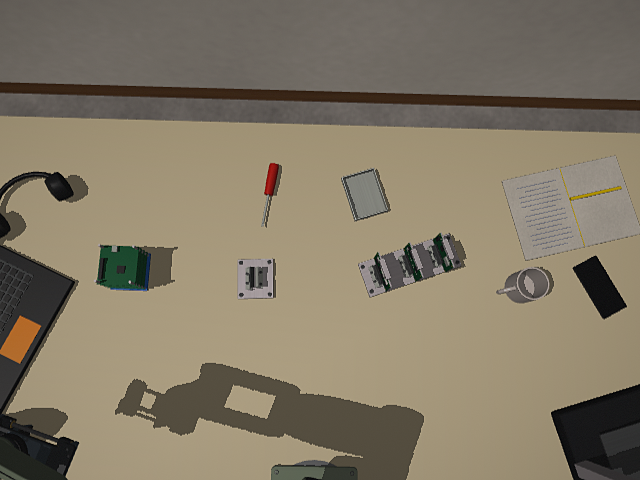

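View pics/side0.png

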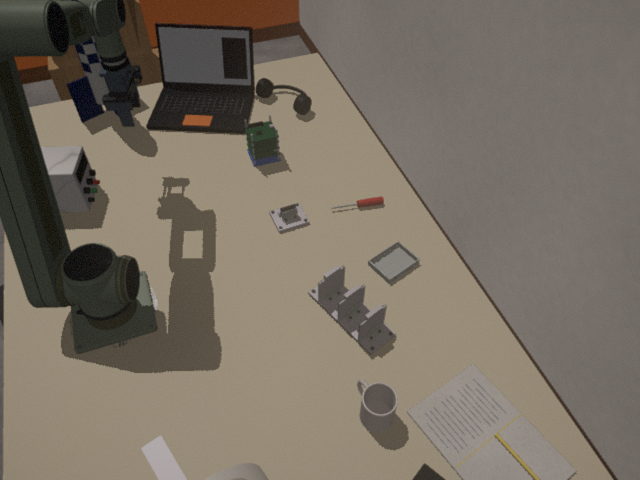

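The top view shows the rack at about (412,265) px and the stand at (256,279), with the mug at (527,285). I'll make an enlarged crop to measure from.

```bash
cat > h.py <<'E'
import numpy as np
def px2w(c,u,v,z):
    R,t=np.array(c['R']),np.array(c['t']); d=R.T@np.array([(u-c['cx'])/c['fx'],(v-c['cy'])/c['fy'],1]); o=-R.T@t
    return (o+d*(z-o[2])/d[2]).round(1)
def w2px(c,X):
    p=np.array(c['R'])@np.array(X,float)+c['t']; return (p[0]/p[2]*c['fx']+c['cx'],p[1]/p[2]*c['fy']+c['cy'])
E
python3 - <<'E'
import cv2,numpy as np
im=cv2.imread('pics/top0.png')
a=cv2.resize(im[225:305,350:475],None,fx=6.4,fy=6.4,interpolation=cv2.INTER_CUBIC)[:, :800]
b=cv2.resize(im[250:308,228:288],None,fx=6.4,fy=6.4,interpolation=cv2.INTER_CUBIC)
print(a.shape,b.shape)
cv2.imwrite('pics/rack.png',a);cv2.imwrite('pics/stand.png',b)
E
```

```text
(512, 800, 3) (371, 384, 3)
```

View pics/rack.png

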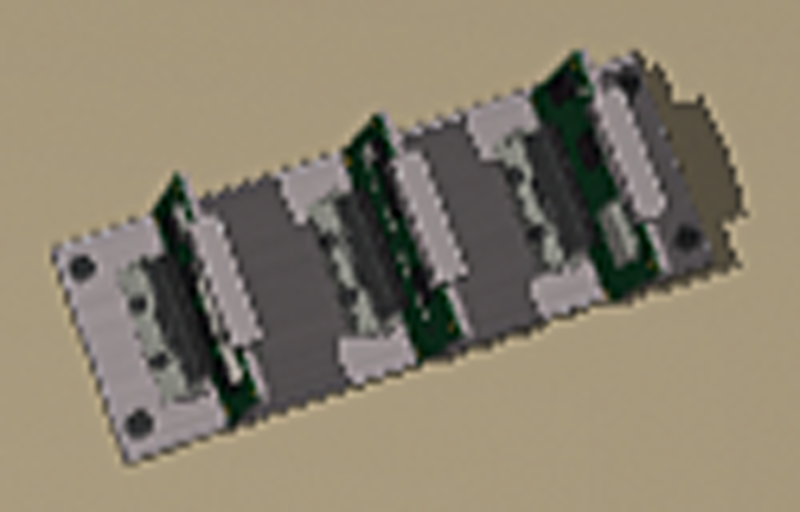

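Pull-bar centres in the crop are about (227,280), (431,217) and (630,151). The rack's left corners are (52,247) and (128,462). The dark jaws lie left of the boards, which is +y.

```bash
python3 - <<'E'
from workcell import env
from h import *
c=env.get_calibration("top")
f=lambda u,v,z:px2w(c,350+(u+.5)/6.4-.5,225+(v+.5)/6.4-.5,z)
B=[f(u,v,112) for u,v in((227,280),(431,217),(630,151))]
print(B)
C=[f(u,v,12) for u,v in((52,247),(635,55),(715,255),(128,462))]
print(C,[np.linalg.norm(C[i]-C[i-1]) for i in range(4)])
for p,q in((B[0],B[2]),(C[0],C[1]),(C[3],C[2])):
    d=p-q;print(np.linalg.norm(d),np.degrees(np.arctan2(-d[0],d[1])))
print('stand',px2w(c,256,279,12))
E
```

```text
[array([ 567.5, -156.6,  112. ]), array([ 593. , -232.8,  112. ]), array([ 619.8, -307.8,  112. ])]
[array([594.2, -98.6,  12. ]), array([ 678. , -333.4,   12. ]), array([ 597.1, -363.8,   12. ]), array([ 509.2, -129.4,   12. ])] [np.float64(90.40818547012218), np.float64(249.30599671889158), np.float64(86.42320290292416), np.float64(250.3393097378037)]
159.98978092365775 19.080475853247485
249.30599671889158 19.641456505601038
250.3393097378037 20.556045219583474
stand [547.8 158.1  12. ]
```

View pics/stand.png

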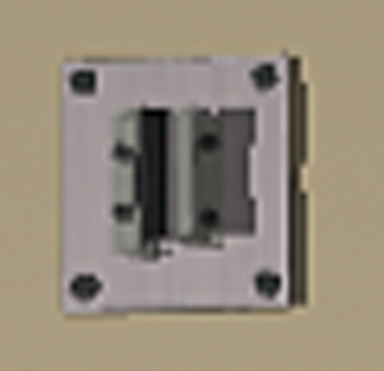

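The rack's yaw is about 19.7° and its geometry checks out (bars 160 mm apart, rack 250×88). The stand is near (548,158) with yaw about 0. I'll go over the stand with the tool at yaw 180 and look with the wrist camera.

```bash
python3 -m jog '[{"dx":0.031,"dy":-0.032,"dz":0.005,"wz":0.026},{"dx":0.031,"dy":-0.032,"dz":0.005,"wz":0.026},{"dx":0.031,"dy":-0.032,"dz":0.005,"wz":0.026},{"dx":0.031,"dy":-0.032,"dz":0.005,"wz":0.026},{"dx":0.031,"dy":-0.032,"dz":0.005,"wz":0.026},{"dx":0.031,"dy":-0.032,"dz":0.005,"wz":0.026},{"dx":0.031,"dy":-0.032,"dz":0.005,"wz":0.026},{"dx":0.031,"dy":-0.032,"dz":0.005,"wz":0.026},{"dx":0.031,"dy":-0.032,"dz":0.005,"wz":0.026},{"dx":0.031,"dy":-0.032,"dz":0.005,"wz":0.026}]'
python3 -m jog '[{"dx":0.031,"dy":-0.034,"wz":0.027},{"dx":0.031,"dy":-0.034,"wz":0.027},{"grip":0},{"grip":0}]'
python3 - <<'E'
from workcell import env
import cv2
from h import *
c=env.get_calibration("wrist");im=env.grab_frame("wrist")[:,:,::-1].copy()
cv2.imwrite("pics/w1.png",im);print(env.state()['ee_pos'],env.state()['ee_rot'],w2px(c,(548,158,12)),-np.array(c['R']).T@c['t'])
E
```

```text
[177.91862351 546.3746659  213.32173492] [-1.79922186e+02 -4.89390852e-04  1.61963736e+02] (np.float64(116.2373075291878), np.float64(579.8808191925307)) [104.6675341  570.36200928 383.56292854]invalid input
invalid input
```

View pics/w1.png

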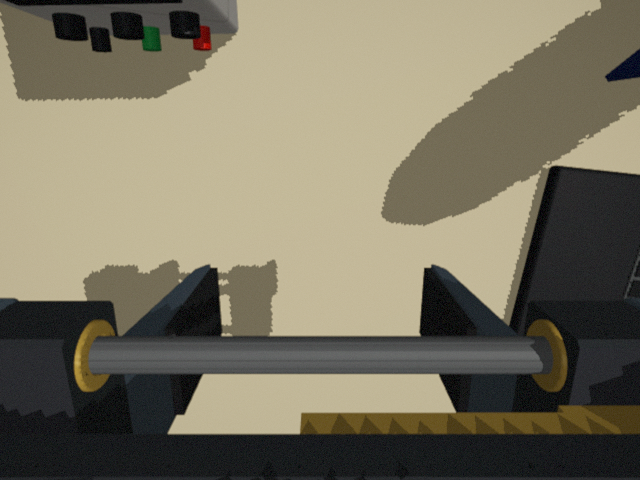

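The wrist camera sees about 80–130 mm on the tool's +x side, and the fingers are in the lower half of the picture. The moves were refused because every row needs all its keys. I'll go to x≈650 so the stand is in view.

```bash
python3 -m jog '[{"dx":0.031,"dy":-0.032,"dz":0.005,"wx":0,"wy":0,"wz":0.026,"grip":0},{"dx":0.031,"dy":-0.032,"dz":0.005,"wx":0,"wy":0,"wz":0.026,"grip":0},{"dx":0.031,"dy":-0.032,"dz":0.005,"wx":0,"wy":0,"wz":0.026,"grip":0},{"dx":0.031,"dy":-0.032,"dz":0.005,"wx":0,"wy":0,"wz":0.026,"grip":0},{"dx":0.031,"dy":-0.032,"dz":0.005,"wx":0,"wy":0,"wz":0.026,"grip":0},{"dx":0.031,"dy":-0.032,"dz":0.005,"wx":0,"wy":0,"wz":0.026,"grip":0},{"dx":0.031,"dy":-0.032,"dz":0.005,"wx":0,"wy":0,"wz":0.026,"grip":0},{"dx":0.031,"dy":-0.032,"dz":0.005,"wx":0,"wy":0,"wz":0.026,"grip":0},{"dx":0.031,"dy":-0.032,"dz":0.005,"wx":0,"wy":0,"wz":0.026,"grip":0},{"dx":0.031,"dy":-0.032,"dz":0.005,"wx":0,"wy":0,"wz":0.026,"grip":0}]'
python3 -m jog '[{"dx":0.036,"dy":-0.017,"dz":0,"wx":0,"wy":0,"wz":0.027,"grip":0},{"dx":0.036,"dy":-0.017,"dz":0,"wx":0,"wy":0,"wz":0.027,"grip":0},{"dx":0.036,"dy":-0.017,"dz":0,"wx":0,"wy":0,"wz":0,"grip":0},{"dx":0.036,"dy":-0.017,"dz":0,"wx":0,"wy":0,"wz":0,"grip":0},{"dx":0,"dy":0,"dz":0,"wx":0,"wy":0,"wz":0,"grip":0},{"dx":0,"dy":0,"dz":0,"wx":0,"wy":0,"wz":0,"grip":0}]'
python3 - <<'E'
from workcell import env
import cv2
from h import *
c=env.get_calibration("wrist");im=env.grab_frame("wrist")[:,:,::-1].copy()
cv2.imwrite("pics/w2.png",im);print(env.state()['ee_pos'],env.state()['ee_rot'],w2px(c,(548,158,12)),-np.array(c['R']).T@c['t'])
import json;json.dump({k:np.array(v).tolist() for k,v in c.items()},open('w2.json','w'))
E
```

```text
time_s: 1.15
ee_pos: [488.9, 225.2, 264.0]
ee_rot: [180.0, -0.0, 176.9]
force: [0.3, 1.0, -0.2]
gripper_width: 45.7
time_s: 1.75
ee_pos: [632.0, 158.3, 262.8]
ee_rot: [180.0, -0.1, 179.9]
force: [-0.4, 0.1, -0.0]
gripper_width: 45.3
[631.31590506 158.88270201 263.3376756 ] [ 1.79991673e+02 -1.10313961e-01  1.79944472e+02] (np.float64(320.55301019466583), np.float64(114.90698644646545)) [555.24044796 158.09225486 433.35284697]
```

View pics/w2.png

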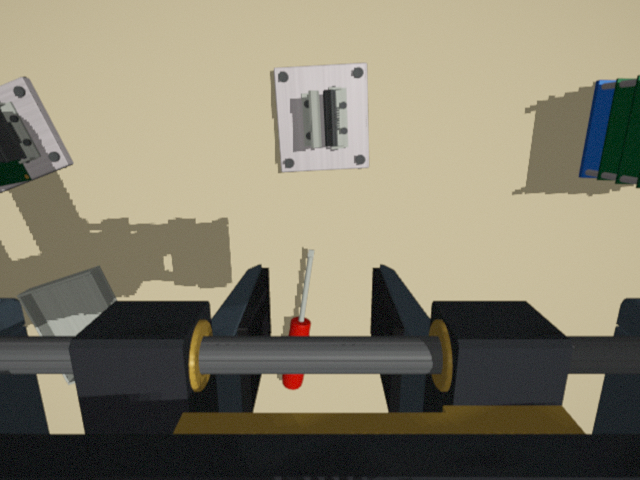

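The stand's foot has corners at (275,69), (367,63), (369,167) and (282,172), with the clip in the middle and the dark jaw at (330,118). I'll segment the foot for a sub-pixel fit.

```bash
python3 - <<'E'
import cv2,json
from h import *
c=json.load(open('w2.json'));im=cv2.imread('pics/w2.png')
hsv=cv2.cvtColor(im,cv2.COLOR_BGR2HSV)
m=((hsv[...,1]<40)&(hsv[...,2]>120)).astype('uint8');m[:,:265]=0;m[:,385:]=0;m[:50]=0;m[190:]=0
ct=max(cv2.findContours(m,0,1)[0],key=cv2.contourArea)[:,0]
W=np.array([px2w(c,u,v,12)[:2] for u,v in cv2.convexHull(ct)[:,0]],'float32')
r=cv2.minAreaRect(W);print(r,cv2.boxPoints(r))
H=[(283,77),(358,72),(360,160),(289,163)]
P=np.array([px2w(c,*h,12)[:2] for h in H]);print(P,P.mean(0))
for i,j in((3,0),(2,1)):d=P[j]-P[i];print('x-edge yaw',np.degrees(np.arctan2(-d[1],-d[0])))
for i,j in((0,1),(3,2)):d=P[j]-P[i];print('y-edge yaw',np.degrees(np.arctan2(-d[0],d[1])))
for i in(px2w(c,316,118,50),px2w(c,335,118,50)):print(i)
cv2.imwrite('pics/s2.png',cv2.resize(im[55:185,260:385],None,fx=4.6,fy=4.6,interpolation=cv2.INTER_CUBIC))
E
```

```text
((551.734619140625, 159.73179626464844), (99.92261505126953, 90.23262786865234), 2.7591099739074707) [[499.6595  202.39082]
 [504.003   112.2628 ]
 [603.80975 117.07277]
 [599.46625 207.20079]]
[[513.  121.9]
 [508.6 194. ]
 [591.9 198. ]
 [594.8 125.8]] [552.075 159.925]
x-edge yaw 2.7296388547094588
x-edge yaw 2.749186168450361
y-edge yaw 3.4922214603175017
y-edge yaw 2.300117611473158
[551.3 153.9  50. ]
[551.3 171.   50. ]
```

View pics/s2.png

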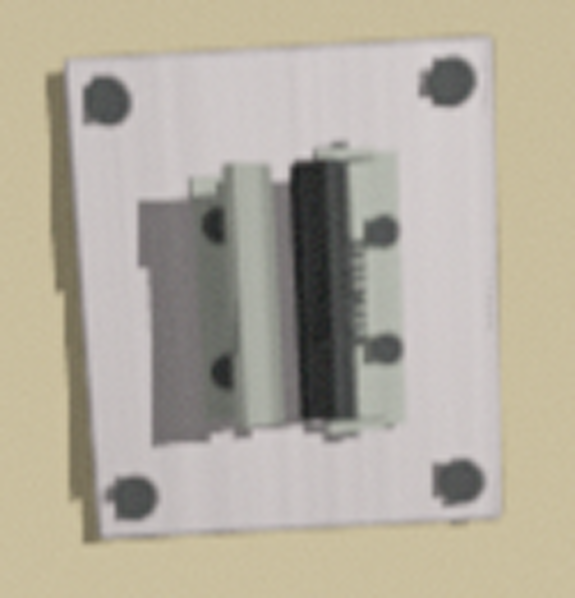

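Stand centre is (551.7, 159.7) with yaw 2.75°, and the fitted size 99.9×90.2 matches the spec. The lips' midpoint agrees at y≈160. On to the rack.

```bash
python3 -m jog '[{"dx":0.006,"dy":-0.04,"dz":0,"wx":0,"wy":0,"wz":0.038,"grip":0},{"dx":0.006,"dy":-0.04,"dz":0,"wx":0,"wy":0,"wz":0.038,"grip":0},{"dx":0.006,"dy":-0.04,"dz":0,"wx":0,"wy":0,"wz":0.038,"grip":0},{"dx":0.006,"dy":-0.04,"dz":0,"wx":0,"wy":0,"wz":0.038,"grip":0},{"dx":0.006,"dy":-0.04,"dz":0,"wx":0,"wy":0,"wz":0.038,"grip":0},{"dx":0.006,"dy":-0.04,"dz":0,"wx":0,"wy":0,"wz":0.038,"grip":0},{"dx":0.006,"dy":-0.04,"dz":0,"wx":0,"wy":0,"wz":0.038,"grip":0},{"dx":0.006,"dy":-0.04,"dz":0,"wx":0,"wy":0,"wz":0.038,"grip":0},{"dx":0.006,"dy":-0.04,"dz":0,"wx":0,"wy":0,"wz":0.04,"grip":0},{"dx":0,"dy":0,"dz":0,"wx":0,"wy":0,"wz":0,"grip":0}]'
python3 -m jog '[{"dx":0,"dy":0,"dz":0,"wx":0,"wy":0,"wz":0,"grip":0},{"dx":0,"dy":0,"dz":0,"wx":0,"wy":0,"wz":0,"grip":0}]'
python3 - <<'E'
from workcell import env
import cv2
from h import *
c=env.get_calibration("wrist");im=env.grab_frame("wrist")[:,:,::-1].copy()
cv2.imwrite("pics/w3.png",im);print(env.state()['ee_pos'],env.state()['ee_rot'],[w2px(c,(x,y,112)) for x,y in((567.5,-156.6),(593,-232.8),(619.8,-307.8))])
import json;json.dump({k:np.array(v).tolist() for k,v in c.items()},open('w3.json','w'))
cv2.imwrite("pics/w3c.png",cv2.resize(im[:260,100:540],None,fx=1.8,fy=1.8,interpolation=cv2.INTER_CUBIC))
E
```

```text
time_s: 2.8
ee_pos: [685.4, -204.9, 263.7]
ee_rot: [-179.9, -0.1, -160.5]
force: [0.0, -0.7, -0.4]
gripper_width: 45.8
time_s: 3.0
ee_pos: [685.7, -199.3, 264.5]
ee_rot: [180.0, 0.0, -160.2]
force: [-0.5, 0.6, -0.0]
gripper_width: 45.6
[ 685.80180163 -199.20976018  264.51407814] [ 1.79972536e+02  1.91776472e-02 -1.60227835e+02] [(np.float64(428.9043917395938), np.float64(94.47154293681282)), (np.float64(321.182625170632), np.float64(91.91773940724335)), (np.float64(214.19808432823916), np.float64(91.68050177068105))]
```

View pics/w3c.png

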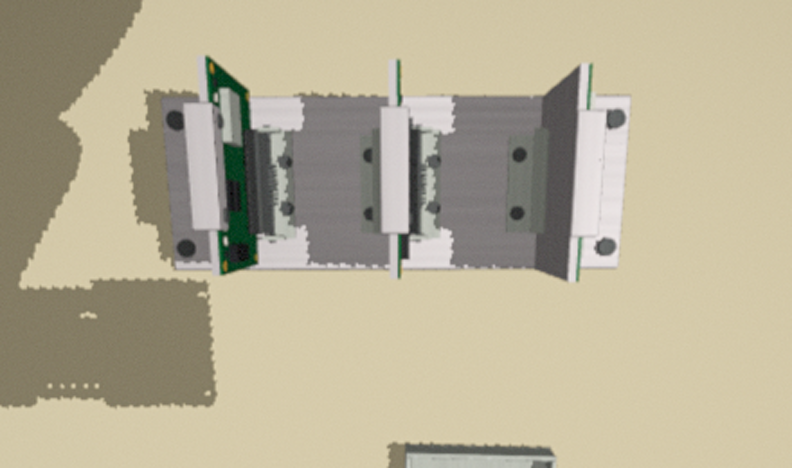

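The three bars have crop centres at about (202,166), (395,169) and (589,173). Boards are seated and square to the rack.

```bash
python3 - <<'E'
import json
from h import *
c=json.load(open('w3.json'))
g=lambda u,v,z:px2w(c,100+(u+.5)/1.8-.5,(v+.5)/1.8-.5,z)
B=[g(*p,112) for p in((589,173),(395,169.5),(202,166.5))];print(B)
d=B[0]-B[2];print(np.linalg.norm(d),np.degrees(np.arctan2(-d[0],d[1])))
S=np.array([g(*p,12) for p in((615.5,118),(605.5,246.5),(186,248),(175.5,120.5))]);print(S,S.mean(0))
for i,j in((0,3),(1,2)):
    d=S[i]-S[j];print(np.degrees(np.arctan2(-d[0],d[1])))
for i,j in((1,0),(2,3)):
    d=S[i]-S[j];print(np.degrees(np.arctan2(d[1],d[0])))
E
```

```text
[array([ 568.9, -157.5,  112. ]), array([ 594.8, -233.7,  112. ]), array([ 620.8, -309.2,  112. ])]
160.33246708012695 18.88697715244201
[[ 525.  -134.2   12. ]
 [ 587.6 -111.8   12. ]
 [ 667.6 -331.8   12. ]
 [ 605.6 -354.5   12. ]] [ 596.45  -233.075   12.   ]
20.09579064997666
19.98310652189998
19.68860498023577
20.1091451710447
```

Middle bar is at (595,-233.5) with yaw 20°. I'll move over it and descend to TCP z≈88.

```bash
python3 -m jog '[{"dx":-0.045,"dy":-0.017,"dz":0,"wx":0,"wy":0,"wz":0.003,"grip":0},{"dx":-0.0455,"dy":-0.0172,"dz":0,"wx":0,"wy":0,"wz":0,"grip":0},{"dx":0,"dy":0,"dz":-0.045,"wx":0,"wy":0,"wz":0,"grip":0},{"dx":0,"dy":0,"dz":-0.045,"wx":0,"wy":0,"wz":0,"grip":0},{"dx":0,"dy":0,"dz":-0.03,"wx":0,"wy":0,"wz":0,"grip":0},{"dx":0,"dy":0,"dz":0,"wx":0,"wy":0,"wz":0,"grip":0},{"dx":0,"dy":0,"dz":0,"wx":0,"wy":0,"wz":0,"grip":0}]'

```

```text
time_s: 3.75
ee_pos: [596.1, -234.5, 145.0]
ee_rot: [-180.0, 0.0, -160.1]
force: [0.9, -0.1, 0.4]
gripper_width: 45.3
```

```bash
python3 -m jog '[{"dx":-0.0005,"dy":0.0005,"dz":-0.03,"wx":0,"wy":0,"wz":0,"grip":0},{"dx":0,"dy":0,"dz":-0.027,"wx":0,"wy":0,"wz":0,"grip":0},{"dx":0,"dy":0,"dz":0,"wx":0,"wy":0,"wz":0,"grip":0.4},{"dx":0,"dy":0,"dz":0,"wx":0,"wy":0,"wz":0,"grip":0.6},{"dx":0,"dy":0,"dz":0,"wx":0,"wy":0,"wz":0,"grip":0.64}]' 5
python3 -m jog '[{"dx":0,"dy":0,"dz":0,"wx":0,"wy":0,"wz":0,"grip":1},{"dx":0,"dy":0,"dz":0,"wx":0,"wy":0,"wz":0,"grip":1},{"dx":0,"dy":0,"dz":0,"wx":0,"wy":0,"wz":0,"grip":1}]' 5
```

```text
time_s: 4.25
ee_pos: [596.9, -235.5, 89.9]
ee_rot: [-179.8, 0.2, -160.1]
force: [-0.2, 0.4, -1.3]
gripper_width: 24.5
time_s: 4.55
ee_pos: [596.0, -235.0, 88.8]
ee_rot: [-179.9, 0.1, -160.2]
force: [-0.0, 2.2, 6.3]
gripper_width: 12.3
```

```bash
python3 -m jog '[{"dx":0,"dy":0,"dz":0,"wx":0,"wy":0,"wz":0,"grip":1},{"dx":0,"dy":0,"dz":0,"wx":0,"wy":0,"wz":0,"grip":1}]' 20; python3 -m jog '[{"dx":0,"dy":0,"dz":0,"wx":0,"wy":0,"wz":0,"grip":1}]' 20
```

```text
time_s: 4.75
ee_pos: [595.8, -234.6, 88.8]
ee_rot: [-180.0, 0.1, -160.2]
force: [-0.5, 2.3, 7.5]
gripper_width: 12.1
time_s: 4.85
ee_pos: [595.8, -234.6, 88.8]
ee_rot: [-180.0, 0.1, -160.2]
force: [-1.2, 1.4, 6.9]
gripper_width: 12.4
```

The tool was still settling downwards when it gripped, so it's preloaded by −7 N. I'll ease up in small steps and learn the stiffness.

```bash
for i in 1 2; do python3 -m jog '[{"dx":0,"dy":0.0002,"dz":0.0005,"wx":0,"wy":0,"wz":0,"grip":1},{"dx":0,"dy":0,"dz":0,"wx":0,"wy":0,"wz":0,"grip":1}]' 20|grep -E "pos|force"; done
```

```text
ee_pos: [595.7, -234.5, 88.8]
force: [-0.3, 2.9, 6.2]
ee_pos: [595.7, -234.4, 88.8]
force: [0.1, 2.7, 5.5]
```

```bash
for i in 1 2 3; do python3 -m jog '[{"dx":0,"dy":0.0003,"dz":0.0008,"wx":0,"wy":0,"wz":0,"grip":1},{"dx":0,"dy":0,"dz":0,"wx":0,"wy":0,"wz":0,"grip":1}]' 20|grep -E "pos|force"; done
```

```text
ee_pos: [595.5, -234.1, 88.8]
force: [1.3, 1.6, 2.4]
ee_pos: [595.2, -233.6, 89.0]
force: [3.6, 2.0, -2.0]
ee_pos: [594.6, -233.2, 89.2]
force: [3.6, 3.0, -6.6]
```

The middle clip holds past 6 N with only about 0.4 mm of elastic motion, so it is sound. I'll ease down to a light press, then release.

```bash
python3 -m jog '[{"dx":0,"dy":0,"dz":-0.0008,"wx":0,"wy":0,"wz":0,"grip":1},{"dx":0,"dy":0,"dz":-0.0006,"wx":0,"wy":0,"wz":0,"grip":1},{"dx":0,"dy":0,"dz":0,"wx":0,"wy":0,"wz":0,"grip":1},{"dx":0,"dy":0,"dz":0,"wx":0,"wy":0,"wz":0,"grip":1}]' 20
```

```text
time_s: 6.25
ee_pos: [594.7, -233.4, 89.2]
ee_rot: [180.0, -0.0, -160.2]
force: [1.2, 3.1, 0.6]
gripper_width: 11.9
```

```bash
python3 -m jog '[{"dx":0,"dy":0,"dz":-0.001,"wx":0,"wy":0,"wz":0,"grip":1},{"dx":0,"dy":0,"dz":-0.0008,"wx":0,"wy":0,"wz":0,"grip":1},{"dx":0,"dy":0,"dz":0,"wx":0,"wy":0,"wz":0,"grip":1},{"dx":0,"dy":0,"dz":0,"wx":0,"wy":0,"wz":0,"grip":1}]' 20
```

```text
time_s: 6.65
ee_pos: [595.0, -233.7, 89.0]
ee_rot: [-180.0, 0.0, -160.2]
force: [-1.5, 4.2, 6.4]
gripper_width: 12.2
```

```bash
python3 -m jog '[{"dx":0,"dy":0,"dz":0,"wx":0,"wy":0,"wz":0,"grip":0},{"dx":0,"dy":0,"dz":0,"wx":0,"wy":0,"wz":0,"grip":0},{"dx":0,"dy":0,"dz":0.03,"wx":0,"wy":0,"wz":0,"grip":0},{"dx":0,"dy":0,"dz":0.03,"wx":0,"wy":0,"wz":0,"grip":0},{"dx":-0.0132,"dy":0.0379,"dz":0,"wx":0,"wy":0,"wz":0,"grip":0},{"dx":-0.0132,"dy":0.0379,"dz":0,"wx":0,"wy":0,"wz":0,"grip":0},{"dx":0,"dy":0,"dz":0,"wx":0,"wy":0,"wz":0,"grip":0},{"dx":0,"dy":0,"dz":0,"wx":0,"wy":0,"wz":0,"grip":0},{"dx":0,"dy":0,"dz":0,"wx":0,"wy":0,"wz":0,"grip":0}]'
```

```text
time_s: 7.55
ee_pos: [569.1, -158.9, 147.1]
ee_rot: [-179.9, -0.0, -160.2]
force: [0.6, 0.2, -0.4]
gripper_width: 45.4
```

```bash
python3 -m jog '[{"dx":0,"dy":0.001,"dz":-0.03,"wx":0,"wy":0,"wz":0,"grip":0},{"dx":0,"dy":0,"dz":-0.029,"wx":0,"wy":0,"wz":0,"grip":0},{"dx":0,"dy":0,"dz":0,"wx":0,"wy":0,"wz":0,"grip":0.5},{"dx":0,"dy":0,"dz":0,"wx":0,"wy":0,"wz":0,"grip":0.5},{"dx":0,"dy":0,"dz":0,"wx":0,"wy":0,"wz":0,"grip":0.5},{"dx":0,"dy":0,"dz":0,"wx":0,"wy":0,"wz":0,"grip":0.6},{"dx":0,"dy":0,"dz":0,"wx":0,"wy":0,"wz":0,"grip":0.6}]' 5
python3 -m jog '[{"dx":0,"dy":0,"dz":0,"wx":0,"wy":0,"wz":0,"grip":1},{"dx":0,"dy":0,"dz":0,"wx":0,"wy":0,"wz":0,"grip":1},{"dx":0,"dy":0,"dz":0,"wx":0,"wy":0,"wz":0,"grip":1}]' 20
```

```text
time_s: 8.25
ee_pos: [569.3, -157.1, 89.4]
ee_rot: [-179.9, 0.1, -160.2]
force: [-0.1, 0.5, 0.1]
gripper_width: 18.3
time_s: 8.55
ee_pos: [568.9, -156.9, 88.9]
ee_rot: [-180.0, 0.0, -160.2]
force: [-0.6, -0.3, 4.6]
gripper_width: 12.1
```

```bash
for i in 1 2 3; do python3 -m jog '[{"dx":0,"dy":0,"dz":0.0005,"wx":0,"wy":0,"wz":0,"grip":1},{"dx":0,"dy":0,"dz":0,"wx":0,"wy":0,"wz":0,"grip":1}]' 20|grep -E "pos|force"; done
```

```text
ee_pos: [568.9, -156.8, 88.9]
force: [0.0, -0.0, 2.1]
ee_pos: [568.8, -156.8, 88.9]
force: [1.6, 0.2, -1.0]
ee_pos: [568.4, -156.9, 89.3]
force: [1.8, -0.8, -1.2]
```

```bash
for i in 1 2; do python3 -m jog '[{"dx":0,"dy":0,"dz":0.0005,"wx":0,"wy":0,"wz":0,"grip":1},{"dx":0,"dy":0,"dz":0,"wx":0,"wy":0,"wz":0,"grip":1}]' 20|grep -E "pos|force"; done
```

```text
ee_pos: [568.2, -156.9, 89.9]
force: [-0.4, -1.2, -3.2]
ee_pos: [568.3, -156.9, 90.6]
force: [0.4, -1.0, -1.9]
```

Board at clip c follows at 2–3 N, so this is the slack one. I'll confirm with a few more mm, watching the force.

```bash
python3 -m jog '[{"dx":0,"dy":0,"dz":0.001,"wx":0,"wy":0,"wz":0,"grip":1},{"dx":0,"dy":0,"dz":0.001,"wx":0,"wy":0,"wz":0,"grip":1}]' 30|grep -E "pos|force";python3 -m jog '[{"dx":0,"dy":0,"dz":0.002,"wx":0,"wy":0,"wz":0,"grip":1},{"dx":0,"dy":0,"dz":0.002,"wx":0,"wy":0,"wz":0,"grip":1}]' 30|grep -E "pos|force|width"
```

```text
ee_pos: [568.5, -156.8, 92.7]
force: [-0.3, -0.1, -3.1]
ee_pos: [568.7, -156.8, 96.9]
force: [-0.1, -0.7, -3.5]
gripper_width: 12.1
```

Slack clip confirmed (about 3 N and steady). Drawing the board straight out.

```bash
python3 -m jog '[{"dx":0,"dy":0,"dz":0.004,"wx":0,"wy":0,"wz":0,"grip":1},{"dx":0,"dy":0,"dz":0.004,"wx":0,"wy":0,"wz":0,"grip":1},{"dx":0,"dy":0,"dz":0.005,"wx":0,"wy":0,"wz":0,"grip":1},{"dx":0,"dy":0,"dz":0.006,"wx":0,"wy":0,"wz":0,"grip":1},{"dx":0,"dy":0,"dz":0.008,"wx":0,"wy":0,"wz":0,"grip":1},{"dx":0,"dy":0,"dz":0.012,"wx":0,"wy":0,"wz":0,"grip":1},{"dx":0,"dy":0,"dz":0.015,"wx":0,"wy":0,"wz":0,"grip":1},{"dx":0,"dy":0,"dz":0.015,"wx":0,"wy":0,"wz":0,"grip":1},{"dx":0,"dy":0,"dz":0,"wx":0,"wy":0,"wz":0,"grip":1},{"dx":0,"dy":0,"dz":0,"wx":0,"wy":0,"wz":0,"grip":1}]' 40
```

```text
time_s: 10.95
ee_pos: [568.7, -156.7, 166.1]
ee_rot: [-180.0, 0.0, -160.2]
force: [-0.9, -0.9, -1.5]
gripper_width: 11.8
```

Board free: −1.5 N, i.e. about 150 g. Carrying it to above the stand.

```bash
python3 -m jog '[{"dx":-0.0019,"dy":0.02,"dz":0,"wx":0,"wy":0,"wz":-0.033,"grip":1},{"dx":-0.0019,"dy":0.036,"dz":0,"wx":0,"wy":0,"wz":-0.033,"grip":1},{"dx":-0.0019,"dy":0.04,"dz":0,"wx":0,"wy":0,"wz":-0.033,"grip":1},{"dx":-0.0019,"dy":0.04,"dz":0,"wx":0,"wy":0,"wz":-0.033,"grip":1},{"dx":-0.0019,"dy":0.04,"dz":0,"wx":0,"wy":0,"wz":-0.033,"grip":1},{"dx":-0.0019,"dy":0.04,"dz":0,"wx":0,"wy":0,"wz":-0.033,"grip":1},{"dx":-0.0019,"dy":0.04,"dz":0,"wx":0,"wy":0,"wz":-0.033,"grip":1},{"dx":-0.0019,"dy":0.036,"dz":0,"wx":0,"wy":0,"wz":-0.033,"grip":1},{"dx":-0.0018,"dy":0.0244,"dz":0,"wx":0,"wy":0,"wz":-0.0336,"grip":1}]'
python3 -m jog '[{"dx":0,"dy":0,"dz":0,"wx":0,"wy":0,"wz":0,"grip":1},{"dx":0,"dy":0,"dz":0,"wx":0,"wy":0,"wz":0,"grip":1},{"dx":0,"dy":0,"dz":0,"wx":0,"wy":0,"wz":0,"grip":1},{"dx":0,"dy":0,"dz":0,"wx":0,"wy":0,"wz":0,"grip":1},{"dx":0,"dy":0,"dz":0,"wx":0,"wy":0,"wz":0,"grip":1},{"dx":0,"dy":0,"dz":0,"wx":0,"wy":0,"wz":0,"grip":1}]'
```

```text
time_s: 11.85
ee_pos: [550.6, 161.9, 164.7]
ee_rot: [180.0, -0.1, -177.2]
force: [0.9, 0.5, -2.0]
gripper_width: 11.5
time_s: 12.45
ee_pos: [551.7, 158.9, 165.7]
ee_rot: [180.0, -0.0, -177.3]
force: [-0.7, 0.1, -2.0]
gripper_width: 11.9
```

```bash
python3 -m jog '[{"dx":0,"dy":0.0008,"dz":-0.01,"wx":0,"wy":0,"wz":0,"grip":1},{"dx":0,"dy":0,"dz":-0.01,"wx":0,"wy":0,"wz":0,"grip":1},{"dx":0,"dy":0,"dz":-0.01,"wx":0,"wy":0,"wz":0,"grip":1},{"dx":0,"dy":0,"dz":0,"wx":0,"wy":0,"wz":0,"grip":1},{"dx":0,"dy":0,"dz":0,"wx":0,"wy":0,"wz":0,"grip":1},{"dx":0,"dy":0,"dz":0,"wx":0,"wy":0,"wz":0,"grip":1}]' 50
python3 - <<'E'
from workcell import env
import cv2
im=env.grab_frame("wrist")[:,:,::-1]
cv2.imwrite("pics/w4.png",im)
E
```

```text
time_s: 13.05
ee_pos: [551.9, 160.5, 135.9]
ee_rot: [180.0, 0.0, -177.2]
force: [0.8, -0.2, -1.2]
gripper_width: 11.5
```

View pics/w4.png

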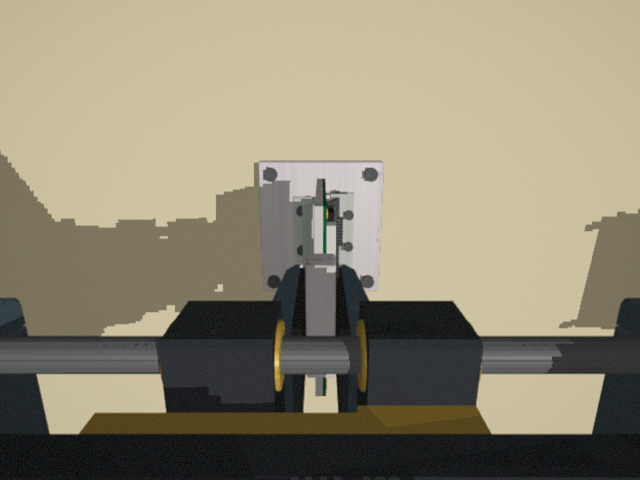

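The board is above the clip at u≈321, midway between the foot edges at 259 and 382, and parallel to it. I'll descend slowly, watching the force.

```bash
for i in 1 2 3; do python3 -m jog '[{"dx":0,"dy":0,"dz":-0.003,"wx":0,"wy":0,"wz":0,"grip":1},{"dx":0,"dy":0,"dz":-0.002,"wx":0,"wy":0,"wz":0,"grip":1},{"dx":0,"dy":0,"dz":0,"wx":0,"wy":0,"wz":0,"grip":1}]' 60|grep -E "pos|force"; done
```

```text
ee_pos: [551.4, 160.3, 130.4]
force: [1.0, -0.8, -1.7]
ee_pos: [551.4, 160.3, 125.3]
force: [0.1, -0.0, -1.3]
ee_pos: [551.4, 160.3, 120.2]
force: [-0.5, -0.3, -0.8]
```

```bash
for i in 1 2 3 4 5; do python3 -m jog '[{"dx":0,"dy":0,"dz":-0.001,"wx":0,"wy":0,"wz":0,"grip":1},{"dx":0,"dy":0,"dz":-0.001,"wx":0,"wy":0,"wz":0,"grip":1},{"dx":0,"dy":0,"dz":0,"wx":0,"wy":0,"wz":0,"grip":1}]' 60|grep -E "pos|force"; done
```

```text
ee_pos: [551.5, 160.3, 118.5]
force: [-0.7, 0.4, -0.6]
ee_pos: [551.6, 160.3, 116.5]
force: [-0.5, -0.5, -0.5]
ee_pos: [551.7, 160.2, 114.7]
force: [-0.2, -1.1, -0.7]
ee_pos: [552.0, 160.3, 114.1]
force: [-1.6, -2.4, 7.2]
ee_pos: [552.3, 160.4, 113.6]
force: [-2.6, -2.1, 14.9]
```

```bash
for i in 1 2 3 4; do python3 -m jog '[{"dx":0,"dy":-0.0001,"dz":-0.0008,"wx":0,"wy":0,"wz":0,"grip":1},{"dx":0,"dy":-0.0001,"dz":-0.0007,"wx":0,"wy":0,"wz":0,"grip":1}]' 60|grep -E "pos|force"; done
```

```text
ee_pos: [552.7, 160.4, 112.2]
force: [-2.4, -1.5, 16.1]
ee_pos: [553.0, 160.4, 111.6]
force: [-3.5, -1.0, 20.2]
ee_pos: [553.2, 160.4, 109.5]
force: [-1.6, -0.2, 11.0]
ee_pos: [553.4, 160.3, 107.3]
force: [-1.0, -1.8, 10.2]
```

Wedged in (20 N peak), now sliding at about 10 N. I'll correct the x drift of +1.7 mm on the way down.

```bash
for i in 1 2 3 4; do python3 -m jog '[{"dx":-0.0002,"dy":-0.0001,"dz":-0.0012,"wx":0,"wy":0,"wz":0,"grip":1},{"dx":-0.0002,"dy":0,"dz":-0.0012,"wx":0,"wy":0,"wz":0,"grip":1},{"dx":-0.0001,"dy":0,"dz":-0.0012,"wx":0,"wy":0,"wz":0,"grip":1}]' 60|grep -E "pos|force|rot"; done
```

```text
ee_pos: [553.4, 160.3, 103.7]
ee_rot: [179.9, 0.4, -177.2]
force: [-0.3, -0.4, 10.4]
ee_pos: [553.3, 160.3, 100.2]
ee_rot: [179.9, 0.4, -177.2]
force: [0.7, -0.4, 9.9]
ee_pos: [553.0, 160.3, 96.7]
ee_rot: [179.9, 0.4, -177.2]
force: [0.9, 0.4, 10.4]
ee_pos: [552.6, 160.2, 93.1]
ee_rot: [179.9, 0.5, -177.2]
force: [1.0, 0.8, 10.8]
```

```bash
python3 -m jog '[{"dx":-0.0004,"dy":0,"dz":-0.0008,"wx":0,"wy":0.004,"wz":0,"grip":1},{"dx":-0.0004,"dy":0,"dz":-0.0008,"wx":0,"wy":0.004,"wz":0,"grip":1},{"dx":0,"dy":0,"dz":0,"wx":0,"wy":0,"wz":0,"grip":1}]' 60|grep -E "pos|force|rot"
for i in 1 2 ; do python3 -m jog '[{"dx":-0.0002,"dy":0,"dz":-0.001,"wx":0,"wy":0,"wz":0,"grip":1},{"dx":0,"dy":0,"dz":0,"wx":0,"wy":0,"wz":0,"grip":1}]' 60|grep -E "pos|force|rot"; done
```

```text
ee_pos: [552.6, 160.2, 91.5]
ee_rot: [179.8, 0.1, -177.2]
force: [2.3, -0.2, 9.2]
ee_pos: [552.3, 160.2, 90.4]
ee_rot: [179.8, 0.1, -177.2]
force: [2.2, 0.4, 7.2]
ee_pos: [552.1, 160.2, 89.4]
ee_rot: [179.8, 0.1, -177.2]
force: [2.1, -0.3, 7.7]
```

```bash
for i in 1 2 3 4; do python3 -m jog '[{"dx":-0.0001,"dy":0,"dz":-0.0008,"wx":0,"wy":0,"wz":0,"grip":1},{"dx":0,"dy":0,"dz":0,"wx":0,"wy":0,"wz":0,"grip":1}]' 60|grep -E "pos|force|rot"; done
```

```text
ee_pos: [552.1, 160.3, 88.9]
ee_rot: [179.8, 0.1, -177.2]
force: [3.7, -0.1, 9.5]
ee_pos: [552.2, 160.3, 88.8]
ee_rot: [179.8, 0.1, -177.2]
force: [1.9, -0.1, 13.6]
ee_pos: [552.2, 160.3, 88.8]
ee_rot: [179.8, 0.2, -177.2]
force: [0.7, -0.6, 18.6]
ee_pos: [552.2, 160.3, 88.8]
ee_rot: [179.8, 0.2, -177.2]
force: [0.5, -0.5, 21.8]
```

Hard stop at z=88.8 (88.9 when it sat seated in the rack) with 22 N. I'll unload, release and lift off.

```bash
python3 -m jog '[{"dx":0,"dy":0,"dz":0.0016,"wx":0,"wy":0,"wz":0,"grip":1},{"dx":0,"dy":0,"dz":0.001,"wx":0,"wy":0,"wz":0,"grip":1},{"dx":0,"dy":0,"dz":0,"wx":0,"wy":0,"wz":0,"grip":1}]' 20|grep -E "pos|force"
python3 -m jog '[{"dx":0,"dy":0,"dz":0,"wx":0,"wy":0,"wz":0,"grip":1},{"dx":0,"dy":0,"dz":0,"wx":0,"wy":0,"wz":0,"grip":1}]' 5|grep -E "pos|force"
```

```text
ee_pos: [552.1, 160.3, 88.8]
force: [3.8, 0.4, 10.0]
ee_pos: [550.9, 160.2, 87.8]
force: [3.0, 0.8, 6.0]
```

```bash
python3 -m jog '[{"dx":0,"dy":0,"dz":0,"wx":0,"wy":0,"wz":0,"grip":0.4},{"dx":0,"dy":0,"dz":0,"wx":0,"wy":0,"wz":0,"grip":0},{"dx":0,"dy":0,"dz":0.02,"wx":0,"wy":0,"wz":0,"grip":0},{"dx":0,"dy":0,"dz":0.04,"wx":0,"wy":0,"wz":0,"grip":0},{"dx":0,"dy":0,"dz":0.045,"wx":0,"wy":0,"wz":0,"grip":0},{"dx":0.03,"dy":0,"dz":0.035,"wx":0,"wy":0,"wz":0,"grip":0},{"dx":0.04,"dy":0,"dz":0.03,"wx":0,"wy":0,"wz":0,"grip":0},{"dx":0.03,"dy":0,"dz":0,"wx":0,"wy":0,"wz":0,"grip":0},{"dx":0,"dy":0,"dz":0,"wx":0,"wy":0,"wz":0,"grip":0},{"dx":0,"dy":0,"dz":0,"wx":0,"wy":0,"wz":0,"grip":0}]'
python3 - <<'E'
from workcell import env
import cv2,json
from h import *
c=env.get_calibration("wrist");im=env.grab_frame("wrist")[:,:,::-1].copy();s=env.grab_frame("side")[:,:,::-1]
json.dump({k:np.array(v).tolist() for k,v in c.items()},open('w5.json','w'))
a=cv2.resize(im[30:230,240:400],None,fx=3,fy=3,interpolation=cv2.INTER_CUBIC)
b=cv2.resize(s[170:370,255:415],None,fx=2,fy=3,interpolation=cv2.INTER_CUBIC)
cv2.imwrite("pics/w5.png",np.hstack([a,b]));print(w2px(c,(551.7,159.7,112)))
E
```

```text
time_s: 20.5
ee_pos: [647.2, 159.0, 254.2]
ee_rot: [180.0, -0.7, -177.2]
force: [-0.7, 0.6, 0.4]
gripper_width: 45.3
(np.float64(328.62868887134584), np.float64(98.00930586215983))
```

View pics/w5.png

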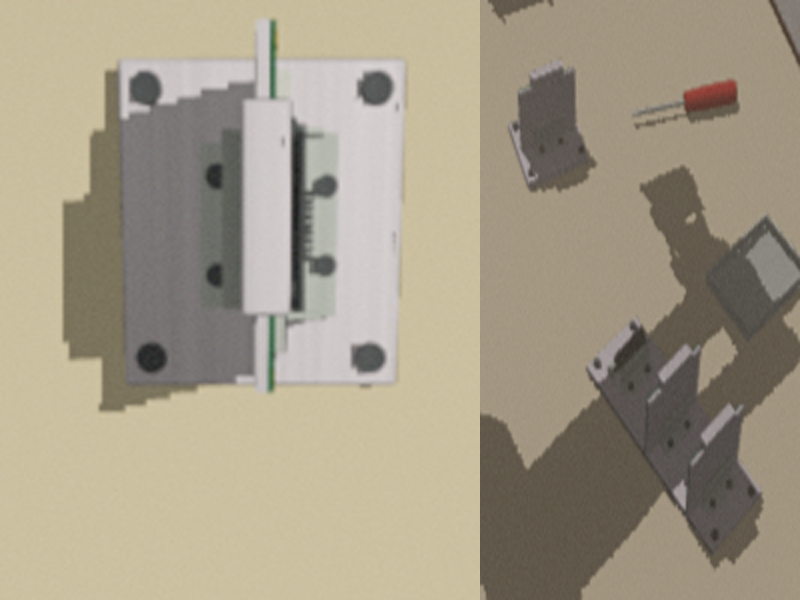

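The bar centre in the picture is (329.0, 98.6) against a predicted (328.6, 98.0), so the board is centred to under 1 mm, upright and square. In the side view, two boards remain in the rack and nothing else has moved. Handing in.

```bash
python3 -c "
from workcell import env
print(env.job_done(),env.state()['time_s'])"
```

```text
the job is handed in; nothing more can be done
the job is handed in; nothing more can be done
```

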